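Put away the microscope optics

TASK

The microscope session is over: sort the loose parts into the white trays. Stand the two objectives in the divided tray, one in each bay, the two eyepieces side by side in the undivided tray, and the little oil bottle in the round dish. Glass is fragile: keep everything upright, set each part down gently rather than dropping it, and leave the slide box and the tally counter where they are.

Things in the scene. Friction and masses are not known exactly. Their poses are not given: they have to be found in the camera images.
- objective_short_center (a point): Short microscope objective: silvery round barrel 32 mm in diameter up to 34 mm, then tapering to a narrow nose; 46 mm tall overall, 70-140 g, standing nose up. Point at its centre, 23 mm above its underside; z along its axis.
- objective_long_center (a point): Long microscope objective: same silvery barrel, 32 mm in diameter up to 46 mm, then tapering to a narrow nose; 64 mm tall overall, 100-200 g, standing nose up. Point at its centre, 32 mm above its underside; z along its axis.
- eyepiece_plain_center (a point): Plain eyepiece standing on its wide end: black round body 38 mm in diameter up to 32 mm, then a bright steel tube 23 mm in diameter; 48 mm tall overall, 65-125 g. Point at its centre, 24 mm above its underside; z along its axis.
- eyepiece_focus_center (a point): Focusing eyepiece standing on its wide end: black round body with grey ribs, 43 mm in diameter up to 40 mm, then a bright steel tube 23 mm in diameter; 60 mm tall overall, 90-165 g. Point at its centre, 30 mm above its underside; z along its axis.
- oil_bottle_center (a point): Small round immersion-oil bottle, amber glass with a narrow white cap and a paper label: 32 mm in diameter up to 42 mm, shoulder to 48 mm, then the cap 22 mm in diameter; 66 mm tall overall, 35-70 g. Point at its centre, 33 mm above its underside; z along its axis.
- divided_tray: White plastic tray stuck to the bench, 104 (its x) x 154 (its y) mm outside, 14 mm high, walls 4 mm thick, floor 4 mm thick with a grey lining. One cross wall 4 mm thick at the middle of its length (at its y = 0) as high as the rim, making two bays of 96 (x) x 71 (y) mm, centred at y = +37.5 and -37.5 mm. Origin at the centre of its underside, on the bench; z up.
- open_tray: White plastic tray stuck to the bench, 104 (its x) x 154 (its y) mm outside, 14 mm high, walls 4 mm thick, floor 4 mm thick with a grey lining. No divider: one open space 96 (x) x 146 (y) mm. Origin at the centre of its underside, on the bench; z up.
- round_dish: Round white plastic dish stuck to the bench, 100 mm outside and 92 mm inside diameter, 14 mm high, floor 4 mm thick with a grey lining. Origin at the centre of its underside, on the bench; z up.
- slide_box: Closed cream slide box, 85 x 100 mm, 34 mm high, loose: leave it alone. Origin at the centre of its underside.
- tally_counter: Beige tally counter with ten grey keys, 90 x 120 mm, 45 mm high, loose: leave it alone. Origin at the centre of its underside.
Things that resemble listed ones, but are neither listed nor needed, are in the scene too. What is shaped like the part that bears eyepiece_plain_center but green is not meant.

How it is judged (in metres and radians):
At the end, for the whole second after the job is handed in: Objectives one per bay of the divided tray, eyepieces in the undivided tray, bottle in the round dish: each inside the walls, on the floor (height within 6 mm), upright within 0.12 rad, slower than 0.02 m/s. Slide box and tally counter within 25 mm of their starts (z of objective_short_center in the frame of divided_tray between 0.021 and 0.033 m and angle between each of objective_short_center, objective_long_center, eyepiece_plain_center, eyepiece_focus_center, oil_bottle_center's own z axis and vertical below 0.12 rad and linear speed of each of objective_short, objective_long, eyepiece_plain, eyepiece_focus, oil_bottle below 0.02 m/s and z of objective_long_center in the frame of divided_tray between 0.03 and 0.042 m and ((x of objective_short_center in the frame of divided_tray between -0.046 and 0.046 m and y of objective_short_center in the frame of divided_tray between 0.004 and 0.071 m and x of objective_long_center in the frame of divided_tray between -0.046 and 0.046 m and y of objective_long_center in the frame of divided_tray between -0.071 and -0.004 m) or (x of objective_long_center in the frame of divided_tray between -0.046 and 0.046 m and y of objective_long_center in the frame of divided_tray between 0.004 and 0.071 m and x of objective_short_center in the frame of divided_tray between -0.046 and 0.046 m and y of objective_short_center in the frame of divided_tray between -0.071 and -0.004 m)) and z of eyepiece_plain_center in the frame of open_tray between 0.022 and 0.034 m and x of eyepiece_plain_center in the frame of open_tray between -0.046 and 0.046 m and y of eyepiece_plain_center in the frame of open_tray between -0.071 and 0.071 m and z of eyepiece_focus_center in the frame of open_tray between 0.028 and 0.04 m and x of eyepiece_focus_center in the frame of open_tray between -0.046 and 0.046 m and y of eyepiece_focus_center in the frame of open_tray between -0.071 and 0.071 m and z of oil_bottle_center in the frame of round_dish between 0.031 and 0.043 m and horizontal distance between oil_bottle_center and round_dish below 0.042 m and distance of each of slide_box, tally_counter from where it was at the start of the episode below 0.025 m); the robot touches nothing.
It fails at once if a part is tipped over (leaning more than 0.7 rad) (angle between any of objective_short_center, objective_long_center, eyepiece_plain_center, eyepiece_focus_center, oil_bottle_center's own z axis and vertical above 0.7 rad).
It fails at once if a part is dropped or flung (faster than 0.6 m/s while not held) ((linear speed of objective_short above 0.6 m/s and contact force between the fingers and objective_short below 0.1 N) or (linear speed of objective_long above 0.6 m/s and contact force between the fingers and objective_long below 0.1 N) or (linear speed of eyepiece_plain above 0.6 m/s and contact force between the fingers and eyepiece_plain below 0.1 N) or (linear speed of eyepiece_focus above 0.6 m/s and contact force between the fingers and eyepiece_focus below 0.1 N) or (linear speed of oil_bottle above 0.6 m/s and contact force between the fingers and oil_bottle below 0.1 N)).
It fails at once if the slide box or the tally counter is pushed more than 25 mm (distance of any of slide_box, tally_counter from where it was at the start of the episode above 0.025 m).
It also fails if it takes over 120 s, if anything falls off the work surface, if the arm or the gripper's body presses on something with over 40 N, if the wrist force passes 120 N, or if a joint passes its speed limit or range.

ROBOT

A 7-joint arm with a two-finger parallel gripper is mounted at the origin on the work surface. World frame = base frame: x ahead of the robot, y to its left, z up, the work surface at z = 0. Lengths are in m, angles in degrees, forces in N, time in s.
With the tool pointing down it reaches from about 0.375 to 0.925 m from the base axis. Payload 3.1 kg.
Tool frame: the origin (TCP) lies between the finger pads; the fingertips stand manip.tcp_to_tips ahead of it and the grasp point (between the pads) lies 11 mm behind it (manip.tcp_to_tips is the distance from the TCP to the fingertips, in m); z points along the fingers, y is the direction in which the jaws open and shut (so a half turn about z gives the same grasp; the last joint's range is limited). The gripper opens to 85 mm and grips with 20 to 120 N. Pads are 22 mm wide; open, the fingers measure 114 mm over their backs; the gripper's body (76 mm by 85 mm) begins 54 mm behind the grasp point. The pads swing forward as they close: fully open they stand 13 mm farther back than shut.
Start: joints at [-79.63, 21.939, 2.515, 91.553, -1.026, 66.532, -2.859], TCP at [0.179, 0.625, 0.239] pointing down, gripper open.
Joint ranges: [-149.38, 149.38], [-23.57, 123.04], [-84.95, 90], [0, 143.3], [-89.99, 269.99], [3.08, 112.72], [-163.45, 163.45]. Speed limits (degrees/s): [159.86, 159.86, 180, 180, 180, 180, 180].

INTERFACE

Orientations are given as [roll, pitch, yaw] about the fixed x, y, z axes, in that order (R = Rz(yaw) Ry(pitch) Rx(roll)).
In Python, from rig import manip gives the robot as it stands. Calls block until the motion is done:
- manip.movep(position, orientation): joint-space move of the TCP to a pose.
- manip.move_linear(position, attitude=None, speed=0.15, stop_force=None): straight line of the TCP; attitude=None keeps the orientation; speed is the mean speed in m/s. With stop_force (N) it stops when the force on the tool has changed by that much, and returns True; else False.
- manip.set_joints(angles): joint-space move.
- manip.command_gripper(opening, strength=None): opening from 0.0 (shut) to 1.0 (fully open); strength is the grip in N (None keeps the last); returns when the fingers have stopped.
- manip.hold(seconds).
- manip.inverse_kinematics(position, orientation): joint angles nearest the present ones, or None.
- manip.observe(): the state.
- manip.grab_frame(name): name is "scene" or "top"; returns (picture, depth): 400x640x3 uint8, red, green, blue; 400x640 float32, m along the optical axis (not along the pixel's ray), 0 where there is no reading.
- manip.calibration(name): a dict with "fx", "fy", "cx", "cy" (pixels), "R" (3x3) and "t" (3): a world point X has camera coordinates R X + t. Camera axes: x right, y down, z forward; pixel columns grow to the right and rows downward; lengths in m; the calibration is good to about 2 mm. A picture is of the moment at which its call begins. calibration takes no time and is no camera call.
A pose or a line that the arm cannot do raises manip.IKError and nothing moves.
- manip.job_done(): hands the job in, once; it reports no verdict.
The state is a dict: "t": time; "joint_pos": joint angles; "dq": joint speeds; "joint_torque": joint torques, N m; "tcp_pos": TCP position; "tool_rot": TCP orientation; "wrist_force": force on the tool from outside, world axes, zero at the start; "ft_torque": the same for the moment, N m; "finger_gap": opening from 0.0 (shut) to 1.0 (fully open).
Only numpy, scipy, OpenCV 4.12 (cv2) and the standard library are available. Lean on these libraries where they do the work, as an engineer would, in place of code of your own. Each camera call takes 0.05 s, during which the arm holds its last target. There are 200 camera calls.

## Working session

There is one attempt and no reset: what is moved stays moved. The work goes in short steps, each a Python script; the robot and the scene stay as the last script left them, time stands still between calls to the robot, and variables do not carry over. Pictures are saved under pics/ and viewed, about 12 in all and at most 16, crops included, and the job is handed in when it is done.

```bash
mkdir -p pics; ls
python3 - <<'E'
from rig import manip
import cv2, numpy as np
for n in ("scene","top"):
    p,d=manip.grab_frame(n); np.savez(f"{n}0.npz",p=p,d=d)
    cv2.imwrite(f"pics/{n}0.png",p[:,:,::-1])
    c=manip.calibration(n); print(n,c, "cam pos",-np.array(c["R"]).T@np.array(c["t"]))
print(manip.tcp_to_tips, manip.observe())
E
```

```text
pics
scene {'fx': 390.5465253221872, 'fy': 390.5465253221872, 'cx': 320.0801349608609, 'cy': 203.7425733786228, 'R': array([[-0.58370704,  0.8118974 , -0.01042586],
       [ 0.48089484,  0.33533242, -0.8101187 ],
       [-0.65423714, -0.47788573, -0.58617317]]), 't': array([ 0.32488834, -0.22182902,  1.22571531])} cam pos [1.09822453 0.39636232 0.54216084]
top {'fx': 428.95331293532325, 'fy': 428.95331293532325, 'cx': 323.4397374673147, 'cy': 197.12015246460297, 'R': array([[ 0.04286151, -0.99906325,  0.00595944],
       [-0.97657064, -0.04315413, -0.21082577],
       [ 0.21088545,  0.00321649, -0.97750549]]), 't': array([-0.02066874,  0.55670692,  1.01189435])} cam pos [3.31155730e-01 1.20067940e-04 1.10662362e+00]
0.008 {'t': 0.1, 'joint_pos': array([-79.6314986 ,  21.9883979 ,   2.51106759,  91.64142825,
        -1.02286522,  66.53105255,  -2.85866818]), 'dq': array([-0.03100998, -0.06122414,  0.10023639, -0.25615668, -0.02871044,
        0.00520279, -0.00725755]), 'joint_torque': array([ 2.80697299e-03, -4.34724426e+01,  1.02958415e+00, -2.50456166e+01,
        1.09158939e-02,  5.42358335e-03, -1.38477586e-05]), 'tcp_pos': array([0.17863466, 0.62409269, 0.23798897]), 'tool_rot': array([-1.79861900e+02,  9.57654131e-03,  1.64034558e+02]), 'wrist_force': array([ 0.24394896, -0.15108484,  0.50410235]), 'ft_torque': array([0.00634753, 0.05406311, 0.00571664]), 'finger_gap': 1.0023807931454831}
```

View pics/top0.png

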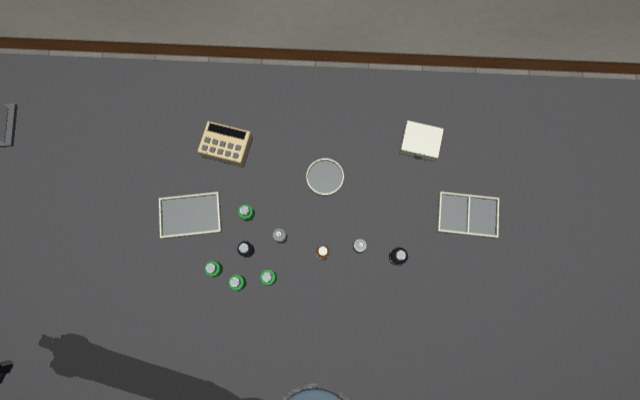

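View pics/scene0.png

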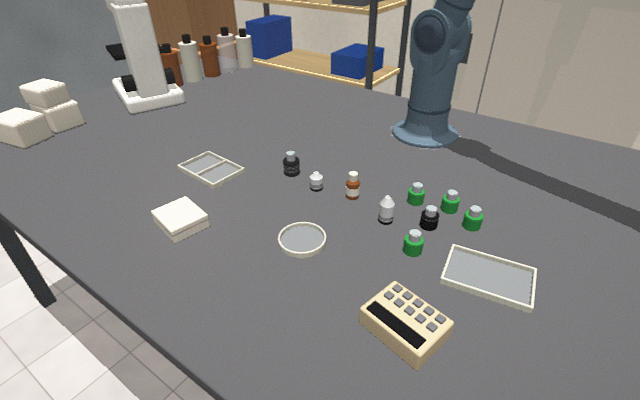

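The top view shows:
- Divided tray (469,214), open tray (190,215) and dish (325,177).
- Short objective (360,245), long objective (279,235), bottle (322,252) and focusing eyepiece (398,256).
- Five things shaped like the plain eyepiece: black (245,249), and green at (245,212), (212,268), (236,283) and (268,277). The black one is the one meant.

Next I measure from both views and enlarge a crop to confirm.

```bash
cat > loc.py <<'E'
import numpy as np, cv2
from rig import manip
def cloud(n,d):
    c=manip.calibration(n); v,u=np.mgrid[:400,:640]
    X=np.stack([(u-c["cx"])/c["fx"]*d,(v-c["cy"])/c["fy"]*d,d],-1)
    W=(X-np.array(c["t"]))@np.array(c["R"]); W[d<=0]=np.nan
    return W
def ray(n,uv,z):
    c=manip.calibration(n); R=np.array(c["R"]); o=-R.T@np.array(c["t"])
    r=R.T@np.array([(uv[0]-c["cx"])/c["fx"],(uv[1]-c["cy"])/c["fy"],1]); return o+r*(z-o[2])/r[2]
def proj(n,X):
    c=manip.calibration(n); x=np.array(c["R"])@X+np.array(c["t"]); return np.array([c["fx"]*x[0]/x[2]+c["cx"],c["fy"]*x[1]/x[2]+c["cy"]])
E
python3 - <<'E'
from loc import *
seeds=dict(short=(360,245),long=(279,235),bottle=(322,252),focus=(398,256),plain=(245,249),g1=(245,212),g2=(212,268),g3=(236,283),g4=(268,277))
W={};P={}
for n in("top","scene"):
    f=np.load(n+"0.npz"); W[n]=cloud(n,f["d"]);P[n]=f["p"]
t=W["top"][150:300,150:450].reshape(-1,3);print("table z top",np.nanmedian(t[:,2]),"scene",np.nanmedian(W["scene"][200:260,330:400,2]))
for k,(u,v) in seeds.items():
    s=ray("top",(u,v),.04)
    o=[]
    for n in W:
        w=W[n].reshape(-1,3); m=(np.hypot(*(w[:,:2]-s[:2]).T)<.035)&(w[:,2]>.008)&(w[:,2]<.1); q=w[m]
        if len(q)<3: o.append(None);continue
        h=np.percentile(q[:,2],95); tp=q[q[:,2]>h-.006]
        o.append((len(q),h.round(4),tp[:,:2].mean(0).round(4),(q[:,:2].min(0)/2+q[:,:2].max(0)/2).round(4)))
    print(k,*o)
# trays: white rim above table
w=W["top"]
for k,(u,v),hw in(("div",(469,214),45),("open",(190,215),45),("dish",(325,177),28)):
    x0,y0=u-hw,v-hw
    im=P["top"][y0:v+hw,x0:u+hw]
    m=(im.min(2)>150).astype(np.uint8) 
    lab=cv2.connectedComponentsWithStats(m)
    i=1+np.argmax(lab[2][1:,4]); m=(lab[1]==i)
    ys,xs=np.nonzero(m); zz=w[y0:v+hw,x0:u+hw][m][:,2]
    pts=np.array([ray("top",(x+x0,y+y0),.014)[:2] for x,y in zip(xs,ys)],np.float32)
    r=cv2.minAreaRect(pts); print(k,len(pts),"rim z",np.nanpercentile(zz,[50,90]).round(4),np.round(r[0],4),np.round(r[1],4),r[2], cv2.minEnclosingCircle(pts) if k=="dish" else "")
    f=np.load("scene0.npz");ws=W["scene"].reshape(-1,3);c=np.array(r[0])
    mm=(np.hypot(*(ws[:,:2]-c).T)<.1)&(ws[:,2]>.011)&(ws[:,2]<.03)&(P["scene"].reshape(-1,3).min(1)>130)
    r=cv2.minAreaRect(ws[mm][:,:2].astype(np.float32)); print("   scene",mm.sum(),np.round(r[0],4),np.round(r[1],4),r[2],np.median(ws[mm][:,2]))
a=cv2.resize(P["top"][195:300,190:420],None,fx=3.4,fy=3.4,interpolation=cv2.INTER_CUBIC)
cv2.imwrite("pics/crop.png",a[:,:,::-1])
E
```

```text
table z top 0.00013908877373198616 scene 0.0013666644291673315
short (141, np.float64(0.0462), array([ 0.444 , -0.0923]), array([ 0.4438, -0.0924])) (199, np.float64(0.0467), array([ 0.4475, -0.0903]), array([ 0.4468, -0.0907]))
long (156, np.float64(0.065), array([0.4596, 0.1094]), array([0.4595, 0.1094])) (342, np.float64(0.0645), array([0.4645, 0.1125]), array([0.466 , 0.1112]))
bottle (142, np.float64(0.0674), array([4.225e-01, 1.000e-04]), array([0.4221, 0.0011])) (311, np.float64(0.0676), array([0.4264, 0.0023]), array([0.4257, 0.0026]))
focus (269, np.float64(0.0615), array([ 0.4213, -0.1893]), array([ 0.4204, -0.1894])) (321, np.float64(0.0617), array([ 0.4243, -0.1866]), array([ 0.4234, -0.1884]))
plain (199, np.float64(0.0505), array([0.423 , 0.1953]), array([0.4235, 0.1953])) (350, np.float64(0.05), array([0.4274, 0.1962]), array([0.4279, 0.1963]))
g1 (198, np.float64(0.0495), array([0.5174, 0.2012]), array([0.516 , 0.2013])) (410, np.float64(0.05), array([0.5211, 0.2026]), array([0.5221, 0.2021]))
g2 (217, np.float64(0.05), array([0.3711, 0.2717]), array([0.3709, 0.271 ])
[... 253 characters left out ...]
0.0502), array([0.3559, 0.1333]), array([0.3561, 0.1331])) (296, np.float64(0.0497), array([0.3598, 0.1347]), array([0.3599, 0.1345]))
div 471 rim z [0.0121 0.0157] [ 0.5394 -0.3736] [0.1543 0.1049] 86.34183502197266 
   scene 350 [ 0.5382 -0.3746] [0.1617 0.1066] 85.91938781738281 0.014444208964961857
open 417 rim z [0.0119 0.0155] [0.5067 0.3486] [0.1049 0.154 ] 8.852818489074707 
   scene 758 [0.5074 0.3482] [0.1081 0.154 ] 8.63139820098877 0.014557811917841508
dish 227 rim z [0.011  0.0152] [0.6238 0.0027] [0.0985 0.0968] 46.888267517089844 ((0.624252200126648, 0.002916941652074456), 0.05000350624322891)
   scene 293 [0.6245 0.0031] [0.099  0.0987] 10.476003646850586 0.014431004072092803
```

View pics/crop.png

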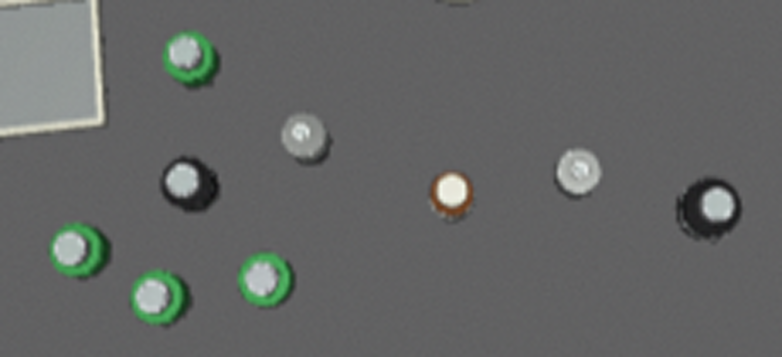

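The crop confirms it: black plain eyepiece at (186,184), with four green look-alikes around it. The ribbed black focusing eyepiece is at (709,208), the bottle at (452,192), the long objective at (304,136) and the short one at (578,171). Heights from both views match the text, so I start with the short objective.

```bash
cat > act.py <<'E'
import numpy as np
from rig import manip
D=(.5392,-.3738,-3.8); O=(.5069,.3485,8.8); C=(.6241,.0028,0)
def tray(T,y):
    a=np.radians(T[2]); return np.array([T[0]-y*np.sin(a),T[1]+y*np.cos(a)])
def act(name,p,q,yaw,z,f_open,f_rel,zt=.15):
    o=lambda s:print(name,s,"t %.1f z %.4f gap %.3f Fz %.1f"%((lambda b:(b["t"],b["tcp_pos"][2],b["finger_gap"],b["wrist_force"][2]))(manip.observe())))
    ori=[180,0,yaw]
    manip.movep([*p,zt],ori); manip.command_gripper(f_open,30)
    print("stop",manip.move_linear([*p,z],ori,.12,stop_force=10)); o("down")
    manip.command_gripper(0.0,30); o("grip")
    z1=manip.observe()["tcp_pos"][2]
    manip.move_linear([*p,zt],ori,.12); o("lift")
    manip.move_linear([*q,zt],ori,.22)
    manip.move_linear([*q,z1+.015],ori,.15)
    print("touch",manip.move_linear([*q,z1+.0035],ori,.02,stop_force=3)); o("set")
    manip.command_gripper(f_rel); manip.hold(.1); o("rel")
    manip.move_linear([*q,zt],ori,.15)
E
python3 - <<'E'
from act import *
act("short",(.4452,-.0917),tray(D,.0375),90+D[2],.014,.7,.56)
from loc import cv2
for n in("top","scene"):
    p,d=manip.grab_frame(n); np.savez(f"{n}1.npz",p=p,d=d)
cv2.imwrite("pics/s1.png",p[60:280,120:520,::-1].repeat(2,0).repeat(2,1)[:, :])
E
```

```text
stop False
short down t 4.5 z 0.0146 gap 0.699 Fz 0.9
short grip t 4.8 z 0.0147 gap 0.360 Fz 5.4
short lift t 6.1 z 0.1494 gap 0.361 Fz -0.9
touch True
short set t 9.0 z 0.0188 gap 0.359 Fz 4.2
short rel t 9.4 z 0.0173 gap 0.559 Fz 0.5
```

View pics/s1.png

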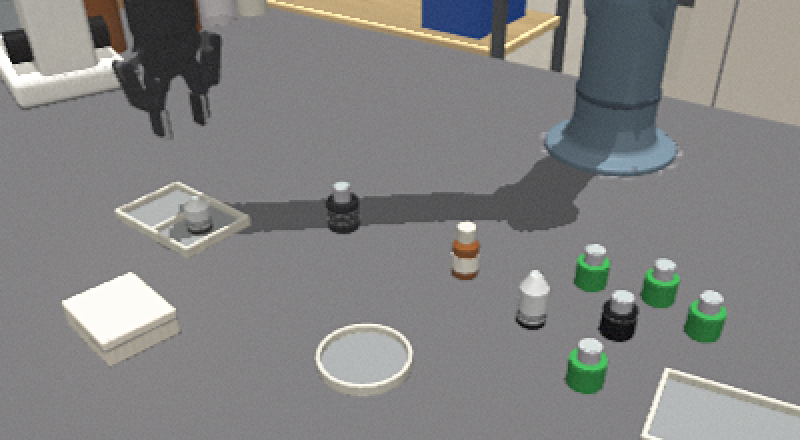

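The picture shows the short objective upright in its bay at crop pixel (197,213), and nothing else has moved. Next are the long objective and the bottle.

Run:
```python
from act import *
act("long",(.4612,.1103),tray(D,-.0375),90+D[2],.020,.7,.56)
act("bottle",(.4237,.0008),C[:2],90,.018,.7,.56)
act("focus",(.4222,-.1885),tray(O,.0375),90+O[2],.016,.8,.66)
from loc import cv2
for n in("top","scene"):
    p,d=manip.grab_frame(n); np.savez(f"{n}2.npz",p=p,d=d); cv2.imwrite(f"pics/{n}2.png",p[:,:,::-1])
```

```text
stop False
long down t 13.7 z 0.0206 gap 0.698 Fz -0.2
long grip t 14.1 z 0.0207 gap 0.364 Fz 5.9
long lift t 15.3 z 0.1493 gap 0.364 Fz -1.6
touch True
long set t 19.3 z 0.0248 gap 0.361 Fz 4.9
long rel t 19.7 z 0.0231 gap 0.562 Fz 0.5
stop False
bottle down t 23.8 z 0.0185 gap 0.696 Fz 0.4
bottle grip t 24.1 z 0.0186 gap 0.366 Fz 5.8
bottle lift t 25.4 z 0.1495 gap 0.361 Fz -0.3
touch True
bottle set t 27.9 z 0.0227 gap 0.359 Fz 4.4
bottle rel t 28.4 z 0.0214 gap 0.560 Fz 0.2
stop False
focus down t 32.0 z 0.0165 gap 0.800 Fz -0.4
focus grip t 32.4 z 0.0167 gap 0.494 Fz 5.9
focus lift t 33.7 z 0.1494 gap 0.495 Fz -0.7
touch True
focus set t 37.9 z 0.0208 gap 0.496 Fz 4.7
focus rel t 38.3 z 0.0193 gap 0.662 Fz 0.6
```

View pics/scene2.png

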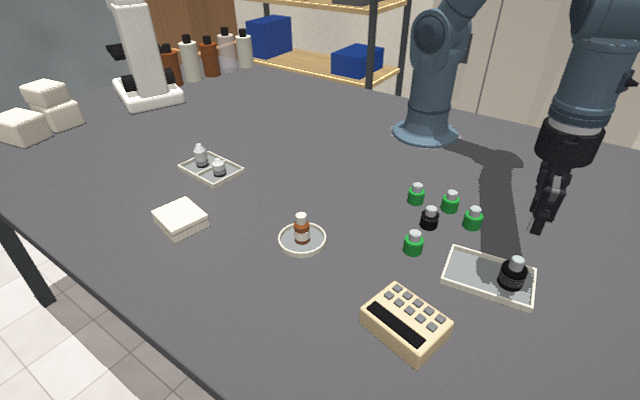

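Objectives (201,155) and (218,167), bottle (302,228) and focusing eyepiece (512,273) all stand in place, and the black plain eyepiece at (429,217) hasn't moved. I pick that one last, then park and check.

Run:
```python
from act import *
act("plain",(.4244,.1959),tray(O,-.0375),90+O[2],.014,.75,.62)
manip.movep([.179,.625,.239],[180,0,164])
from loc import *
W={}
for n in("top","scene"):
    p,d=manip.grab_frame(n); W[n]=cloud(n,d); cv2.imwrite(f"pics/{n}3.png",p[:,:,::-1])
    w=W[n].reshape(-1,3)
    w0=cloud(n,np.load(n+"0.npz")["d"]).reshape(-1,3)
    for k,s in dict(short=tray(D,.0375),long=tray(D,-.0375),bottle=C[:2],focus=tray(O,.0375),plain=tray(O,-.0375)).items():
        q=w[(np.hypot(*(w[:,:2]-s).T)<.034)&(w[:,2]>.02)&(w[:,2]<.1)]; h=np.percentile(q[:,2],95)
        print(n,k,"top z %.4f"%h,"tip off",(q[q[:,2]>h-.006,:2].mean(0)-s).round(4),"body off",(q[q[:,2]<.04,:2].mean(0)-s).round(4) if (q[:,2]<.04).any() else "")
    for k,uv in dict(box=(422,140),counter=(225,143)).items():
        s=ray("top",uv,.04)[:2]
        print(n,k,*[a[(np.hypot(*(a[:,:2]-s).T)<.09)&(a[:,2]>.025)&(a[:,2]<.06),:2].mean(0).round(4) for a in(w0,w)])
```

```text
stop False
plain down t 41.8 z 0.0146 gap 0.750 Fz 0.1
plain grip t 42.2 z 0.0147 gap 0.435 Fz 5.5
plain lift t 43.4 z 0.1494 gap 0.435 Fz -1.3
touch True
plain set t 45.8 z 0.0188 gap 0.431 Fz 4.8
plain rel t 46.1 z 0.0175 gap 0.616 Fz 0.1
top short top z 0.0506 tip off [-0.0017  0.0008] body off [-0.0051  0.0053]
top long top z 0.0688 tip off [-0.0018  0.0021] body off [-0.0068  0.0113]
top bottle top z 0.0716 tip off [-0.0019 -0.0005] body off [-0.0131 -0.0018]
top focus top z 0.0660 tip off [-0.002  -0.0028] body off [-0.0075 -0.0156]
top plain top z 0.0539 tip off [-0.0024 -0.0018] body off [-0.0046 -0.0058]
top box [ 0.7293 -0.2493] [ 0.7292 -0.2491]
top counter [0.6954 0.2688] [0.6955 0.269 ]
scene short top z 0.0504 tip off [0.0007 0.0034] body off [0.0061 0.0093]
scene long top z 0.0683 tip off [0.0006 0.0041] body off [0.0053 0.01  ]
scene bottle top z 0.0716 tip off [0.0016 0.001 ] body off [0.0089 0.0069]
scene focus top z 0.0661 tip off [ 0.0031 -0.0015] body off [ 0.0166 -0.001 ]
scene plain top z 0.0540 tip off [ 0.0026 -0.0005] body off [0.0106 0.0011]
scene box [ 0.7366 -0.243 ] [ 0.7365 -0.2431]
scene counter [0.71   0.2759] [0.71   0.2759]
```

View pics/scene3.png

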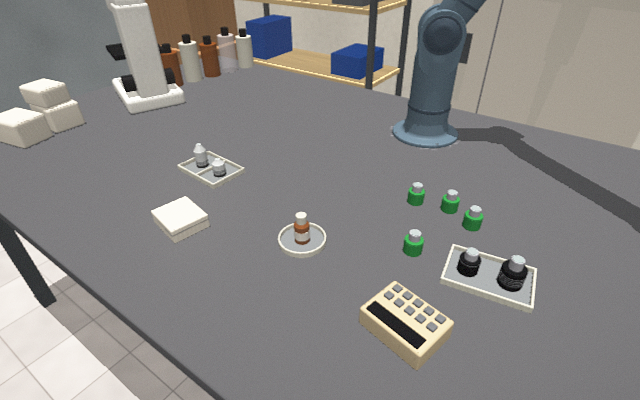

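View pics/top3.png

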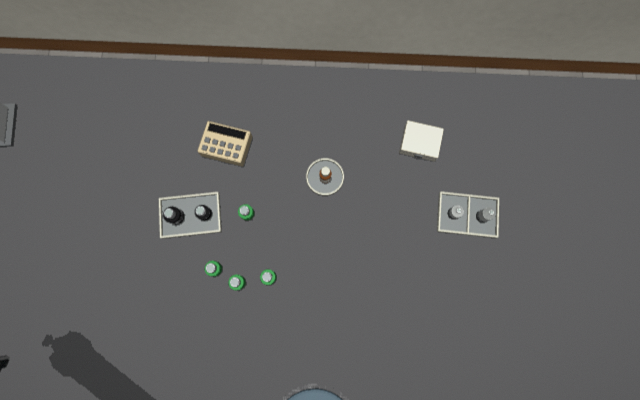

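Both views show all five parts upright and well inside their places: objectives at top-view (457,212) and (488,214), bottle (325,174), eyepieces (172,214) and (202,212). The arm is clear, so I hand in.

```bash
python3 -c "
from rig import manip
manip.job_done()"
```

```text
the job is handed in; nothing more can be done
```

All five parts are sorted and the job is handed in; the arm had finished the last placement at about 46 s and was parked clear. The objectives stand one per bay in the divided tray. The two black eyepieces are side by side in the open tray, and the oil bottle is in the round dish. I left the green look-alikes alone.

**Position and height:** Each part was lowered until light contact (about 4–5 N), then released. In both camera views every part's top is 4–6 mm higher than its listed height, which fits standing on the 4 mm tray floors. Part tops are within about 4 mm of where I aimed.

**Box and counter:** The slide box and tally counter measured under 1 mm from where they started.

**Disagreements:** The two cameras differed by about 3–5 mm in x, because each sees a different side of a part. I aimed between them, and no check failed. I judged uprightness from the pictures and tops, not from a measured tilt angle.

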